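# Face up a row of sauce jars in the walk-in cooler

## Task

Draw the straightedge out from under the riser by its bare end, let go of it on the table, and take it again by its upright handle. With its blade push the overhanging row of four jars back until the blade is up against the rack's front, so that the fronts of all four are flush with the rack's edge. Then let go of the straightedge standing on the table in front of the rack, a few centimetres back from it, without touching the jars with the gripper, tipping any, or disturbing the other things.

Things in the scene. Friction and masses are not known exactly. Their poses are not given: they have to be found in the camera images.
- straightedge: Facing straightedge, 0.3 kg: all of plain wood, a blade 200 mm long (along its y), 12 mm thick (x) and 60 mm tall (z), standing on edge, with a T-stem 14 mm thick behind its middle that ends in an upright handle. Origin: on the table under the middle of the blade. +x is its flat pushing face (at x = +6 mm), the handle is towards -x, z is up. At the start it stands on the table half under the riser, its handle covered, and 71 to 79 mm of its -y end sticking out.
- handle (a point): Grip point of the straightedge's handle: an upright bar 40 mm long (straightedge's x, from x = -84 to -44 mm), 14 mm thick (y) and 105 mm tall from the table. The point is at (-64, 0, 85) mm in the straightedge's frame, 20 mm below the handle's top. The stem in front of it is only 30 mm tall.
- bare_end (a point): Middle of the top edge of the straightedge's sticking-out end, at (0, -100, 60) mm in the straightedge's frame. The blade there is a plain 12 mm thick, 60 mm tall plate.
- riser: Fixed wire riser over the straightedge: a wire grid 220 mm (x) by 200 mm (y) on four corner legs, underside at 120 mm and top at 134 mm above the table. Origin: on the table under its centre. Its open side over the straightedge is its -y side, at y = -100 mm.
- rack: Fixed low dark steel rack, 160 mm (x) by 340 mm (y), 30 mm tall, solid down to the table. Origin: centre of its underside. Its straight front edge and flat upright front face lie at x = -80 mm in its frame, towards the robot. It is rigid: the blade comes up hard against this face. Pushing the four jars together takes about 4 to 13 N; once the blade is home the force climbs steeply (20 N in all is enough to be sure).
- rack_edge (a point): Middle of the rack's front upper edge, at (-80, 0, 30) mm in the rack's frame; its y axis runs along the edge.
- jar_a: Upright round jar of the row, 42 mm in diameter, 74 mm tall, about 0.22 kg, standing on the rack near its front edge. Its front overhangs the edge towards the robot by 7 to 16 mm at the start. Four jars stand in a row in any order, about 56 mm apart, the outer two about 84 mm from the rack's middle. Origin: centre of its underside, z up.
- jar_b: Upright round jar of the row, 46 mm in diameter, 95 mm tall, about 0.22 kg, standing on the rack near its front edge. Its front overhangs the edge towards the robot by 9 to 18 mm at the start. Four jars stand in a row in any order, about 56 mm apart, the outer two about 84 mm from the rack's middle. Origin: centre of its underside, z up.
- jar_c: Upright round jar of the row, 48 mm in diameter, 82 mm tall, about 0.22 kg, standing on the rack near its front edge. Its front overhangs the edge towards the robot by 10 to 19 mm at the start. Four jars stand in a row in any order, about 56 mm apart, the outer two about 84 mm from the rack's middle. Origin: centre of its underside, z up.
- jar_d: Upright round jar of the row, 50 mm in diameter, 88 mm tall, about 0.22 kg, standing on the rack near its front edge. Its front overhangs the edge towards the robot by 11 to 20 mm at the start. Four jars stand in a row in any order, about 56 mm apart, the outer two about 84 mm from the rack's middle. Origin: centre of its underside, z up.
- bottle: Bystander: yellow bottle, 52 mm in diameter, 170 mm tall, on the rack behind the row. Origin: centre of its underside.
- can: Bystander: steel can, 66 mm in diameter, 100 mm tall, on the rack behind the row. Origin: centre of its underside.
- tub: Bystander: white lidded tub, 132 mm across, 132 mm tall, on the table to the right of the rack. Origin: centre of its underside.
- pan: Bystander: aluminium pan 170 x 110 mm, 65 mm tall, right of the rack. Origin: centre of its underside.
- big_jar: Bystander: white jar, 80 mm in diameter, 130 mm tall, on the table left of the rack. Origin: centre of its underside.
- carton: Bystander: carton 150 x 90 mm, 60 mm tall, standing on top of the riser (134 mm up). Origin: centre of its underside.
- beaker: Bystander: white beaker, 72 mm across, 100 mm tall, on the table in front on the right. Origin: centre of its underside.
There are look-alikes about, which are no part of the job. Leave any pink look-alike of the straightedge alone.

How it is judged:
By the outcome, as a careful person would: the job done as asked, in the order asked, and still so for the second after the job is handed in, with the robot touching nothing.
It also fails if it takes over 58 s, if anything falls off the work surface, if the arm or the gripper's body presses on something with over 40 N, if the wrist force passes 120 N, or if a joint passes its speed limit or range.

## Robot

A 7-joint arm with a two-finger parallel gripper is mounted at the origin on the work surface. World frame = base frame: x ahead of the robot, y to its left, z up, the work surface at z = 0. Lengths are in m, angles in rad, forces in N, time in s.
With the tool pointing down it reaches from about 0.4 to 0.85 m from the base axis. Payload 10.4 kg.
Tool frame: the origin (TCP) lies at the very end of the fingers, on their centre line; the grasp point (between the pads) lies 19 mm behind it; x points along the fingers, y is the direction in which the jaws open and shut, and the axes are right-handed (so a half turn about x gives the same grasp; the last joint's range is limited). The gripper opens to 85 mm and grips with 20 to 120 N. Pads are 22 mm wide; open, the fingers measure 114 mm over their backs; the gripper's body (76 mm by 85 mm) begins 54 mm behind the grasp point. The pads swing forward as they close: fully open they stand 13 mm farther back than shut.
Start: joints at [-1.351, 0.332, -0.065, 1.46, 0.022, 1.35, -0.088], TCP at [0.15, 0.607, 0.231] pointing down, gripper open.
Joint ranges: [-2.6, 2.6], [-0.5, 2.12], [-1.47, 1.34], [0.16, 2.42], [-1.27, 4.41], [0.06, 2.06], [-2.6, 2.6]. Speed limits (rad/s): [2.22, 2.22, 2.79, 2.79, 3.14, 3.14, 3.14].

## Interface

Orientations are given as a unit quaternion [x, y, z, w].
In Python, from workcell import monitor, camera, ticket, regions_of gives the robot as it stands.
- The arm moves only by the tool step_arm, never from a script. Its argument "increments" is a list of rows, each a list of 5 numbers: the finger opening in m, from 0 to 0.0854, then the shift along the world's x, y, z in m, then the turn about the world's z in rad. A call has 1 to 12 rows; each row shifts and turns the commanded pose from where the row before left it; what a row does not reach is not made up. A row lasts 1/12 s, in which the tool goes at most 41.7 mm and 7.16 degrees, less where a joint would pass 70% of its speed; a pose out of reach is approached as far as the arm can. A call with a gripper value outside its range is refused whole. The fingers move at their own pace and stop on an object; "force" is the grip in N (left out, the last holds). Time passes only in rows, so rows that do not move let the fingers close. It gives the time, the measured TCP pose, the force and the opening at its end, in the units of the state.
- monitor.get_obs(): the state, without advancing time (a new reading comes with each control period).
- camera(name): name is "scene" or "top" or "wrist"; returns a dict with "color" (400x640x3 uint8, red, green, blue), "range_z" (400x640 float32, m along the optical axis (not along the pixel's ray), 0 where there is no reading), "fx", "fy", "cx", "cy" (pixels), "cam_to_world" (4x4, takes a point from camera to world coordinates). Camera axes: x right, y up, looking along -z (the intrinsics and any distortion apply to the point x, -y, -z); pixel columns grow to the right and rows downward; lengths in m; the calibration is good to about 2 mm. A picture is of the moment at which its call begins.
- ticket.hand_in(): hands the job in, once; it reports no verdict.
Trained networks look in a picture, given as the dict that the camera call returned (one of the last four; its "shot" number tells which), for a name from the list of things; names that differ only in an ending like _2 or _b are one class to them, and where a whole thing is asked for, a point or a joint stands for the part that bears it (a point fixed in the world has none). Each returns a list of dicts, best first, with "p" (0 to 1); they miss things now and then, are a little off and sometimes report something else, mostly with a low value. They report only what shows in the picture. A call takes as long as a camera call. They do not tell look-alikes from the thing itself.
- regions_of(picture, query): "region" (400x640 bool, what is visible of it) and "centre" ([row, column] in pixels, amid what is visible of it).
The state is a dict: "clock": time; "joint_pos": joint angles; "joint_velocities": joint speeds; "tau": joint torques, N m; "position": TCP position; "ee_rot": TCP orientation; "ft_force": force on the tool from outside, world axes, zero at the start; "torque": the same for the moment, N m; "grip_width": opening from 0.0 (shut) to 1.0 (fully open).
Only numpy, scipy, OpenCV 4.12 (cv2) and the standard library are available. Lean on these libraries where they do the work, as an engineer would, in place of code of your own. Each camera call takes 0.05 s, during which the arm holds its last target. There are 200 camera calls.

## Working session

There is one attempt and no reset: what is moved stays moved. The work goes in short steps, Python scripts to look and compute and a tool call to move; the robot and the scene stay as the last step left them, time stands still between calls to the robot, and variables do not carry over. Pictures are saved under pics/ and viewed, about 8 in all and at most 12, crops included, and the job is handed in when it is done.

Besides the shell and the picture viewer there is one more tool, called after "Emit:" as name(argument=value, ...) on one line, values as JSON. step_arm: Moves the arm, as the interface text tells. Its arguments: {"type":"object","properties":{"increments":{"type":"array"},"force":{"type":"number"}},"required":["increments"]}

```bash
mkdir -p pics; ls; cat > h.py <<'E'
import numpy as np, cv2
from workcell import monitor, camera, ticket, regions_of
def cloud(p):
    z=p["range_z"].astype(float); r,c=np.indices(z.shape)
    P=np.stack([(c-p["cx"])/p["fx"]*z, -(r-p["cy"])/p["fy"]*z, -z],-1)
    M=np.array(p["cam_to_world"]); W=P@M[:3,:3].T+M[:3,3]; W[z<=0]=np.nan
    return W
def save(p,n): cv2.imwrite("pics/"+n+".png",p["color"][:,:,::-1])
E
python3 - <<'E'
from h import *
o=monitor.get_obs(); print(o)
a=camera("scene"); b=camera("top")
print({k:v for k,v in a.items() if k not in("color","range_z")}); print({k:v for k,v in b.items() if k not in("color","range_z")})
cv2.imwrite("pics/both.png",np.vstack([a["color"],b["color"]])[:,:,::-1][:, :])
save(a,"scene0");save(b,"top0")
for n,p in(("scene",a),("top",b)):
    W=cloud(p)
    for q in ["straightedge","bare_end","riser","rack","jar_a","bottle","can","carton","tub","pan","big_jar","beaker"]:
        for d in regions_of(p,q)[:4]:
            w=W[d["region"]]; w=w[~np.isnan(w[:,0])]
            if len(w): print(n,q,round(d["p"],2),np.round(d["centre"]),np.round(np.median(w,0),3),np.round(np.percentile(w,2,axis=0),3),np.round(np.percentile(w,98,axis=0),3))
E
```

```text
pics
{'clock': 0.0, 'joint_pos': array([-1.35060773,  0.33284762, -0.06471964,  1.46094777,  0.02161557,
        1.34990052, -0.08850267]), 'joint_velocities': array([ 0.00076993,  0.00106509, -0.00011489, -0.00040944,  0.0013946 ,
        0.00034782, -0.00054985]), 'tau': array([-9.88076658e-05, -6.25455093e+01,  4.91692638e-02, -3.91594934e+01,
        1.62943115e-02,  9.94030503e-03, -6.79588695e-06]), 'position': array([0.15016465, 0.60630256, 0.23052806]), 'ee_rot': array([ 0.08511755,  0.70193838, -0.08611014,  0.70187076]), 'ft_force': array([-0.41674372,  0.2088517 ,  0.67041988]), 'torque': array([ 0.03074315,  0.00165413, -0.03104572]), 'grip_width': 0.9994279985532752}
{'fx': 466.30818242967814, 'fy': 466.30818242967814, 'cx': 317.65593491128095, 'cy': 206.06695856550306, 'cam_to_world': array([[ 0.09226808, -0.83798827,  0.53783107,  1.13910874],
       [ 0.99571637,  0.07441647, -0.05487356, -0.08446655],
       [ 0.00595991,  0.54059027,  0.8412649 ,  1.12744849],
       [ 0.        ,  0.        ,  0.        ,  1.        ]]), 'shot': 1}
{'fx': 501.71508913431467, 'fy': 
[... 3426 characters left out ...]
718 -0.226  0.014] [ 0.795 -0.162  0.139]
top carton 0.89 [198. 193.] [0.466 0.425 0.193] [0.392 0.386 0.135] [0.539 0.473 0.201]
top carton 0.44 [227. 403.] [ 0.375 -0.288  0.035] [ 0.343 -0.311 -0.001] [ 0.405 -0.247  0.107]
top tub 0.61 [203. 455.] [ 0.46  -0.444  0.133] [ 0.406 -0.507  0.035] [ 0.519 -0.389  0.141]
top pan 0.79 [147. 437.] [ 0.658 -0.422  0.007] [ 0.57  -0.47  -0.004] [ 0.738 -0.359  0.068]
top big_jar 0.69 [133. 242.] [0.696 0.269 0.127] [ 0.665  0.237 -0.   ] [0.739 0.329 0.138]
top beaker 0.57 [224. 402.] [ 0.374 -0.288  0.035] [ 0.34  -0.312 -0.002] [ 0.406 -0.247  0.107]
top beaker 0.34 [117. 377.] [ 0.74  -0.192  0.129] [ 0.717 -0.223  0.044] [ 0.777 -0.164  0.139]
```

View pics/scene0.png

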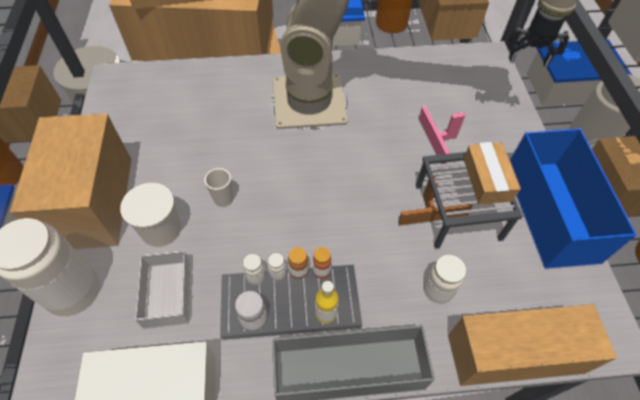

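```bash
cat > m.py <<'E'
from h import *
import sys
# straightedge top surface z 50..66 near; rack front edge
def sel(W,x,y,z):
    m=(W[...,0]>x[0])&(W[...,0]<x[1])&(W[...,1]>y[0])&(W[...,1]<y[1])&(W[...,2]>z[0])&(W[...,2]<z[1]); return m
def line(P):  # PCA
    c=P.mean(0); u,s,v=np.linalg.svd(P-c); return c,v[0],s/np.sqrt(len(P))
E
python3 - <<'E'
from m import *
for n in("scene","top"):
    p=camera(n);W=cloud(p)
    m=sel(W,(.44,.56),(.17,.42),(.053,.068)); P=W[m]
    c,d,s=line(P[:,:2]); print(n,"blade top n",len(P),"zmed",np.median(P[:,2]),c,d,"ang",np.arctan2(d[0],d[1]),s)
    t=(P[:,:2]-c)@d; print("ends",c+d*t.min(),c+d*t.max(), "width pct",np.percentile((P[:,:2]-c)@np.array([-d[1],d[0]]),[2,50,98]))
    # rack top
    m=sel(W,(.58,.68),(-.30,.10),(.024,.037)); P=W[m]; 
    ys=np.arange(-.27,.065,.01); e=[]
    for y in ys:
        q=P[abs(P[:,1]-y)<.005]
        if len(q)>2: e.append((y,q[:,0].min(),len(q)))
    print(np.round(e,4).tolist())
    # riser -y side
    m=sel(W,(.34,.62),(.2,.5),(.11,.145)); P=W[m]; 
    h=cv2.minAreaRect(P[:,:2].astype(np.float32)); print("riser",h)
E
```

```text
scene blade top n 316 zmed 0.06050504476156238 [0.49444081 0.29758917] [-0.05266478  0.99861225] ang -0.052689150941848235 [0.0578453  0.01066706]
ends [0.49927324 0.20595833] [0.48873508 0.4057795 ] width pct [-0.00758582 -0.00287842  0.04512065]
[[-0.27, 0.6243, 81.0], [-0.26, 0.6228, 83.0], [-0.25, 0.6228, 81.0], [-0.24, 0.6231, 83.0], [-0.23, 0.6241, 84.0], [-0.22, 0.6244, 72.0], [-0.21, 0.6421, 43.0], [-0.2, 0.6541, 32.0], [-0.19, 0.6566, 36.0], [-0.18, 0.6521, 41.0], [-0.17, 0.6231, 60.0], [-0.16, 0.6245, 81.0], [-0.15, 0.64, 56.0], [-0.14, 0.649, 48.0], [-0.13, 0.6478, 46.0], [-0.12, 0.6365, 57.0], [-0.11, 0.6255, 78.0], [-0.1, 0.6367, 55.0], [-0.09, 0.6515, 42.0], [-0.08, 0.652, 40.0], [-0.07, 0.6474, 47.0], [-0.06, 0.6244, 63.0], [-0.05, 0.6248, 80.0], [-0.04, 0.6425, 46.0], [-0.03, 0.6542, 37.0], [-0.02, 0.6574, 19.0], [-0.01, 0.652, 21.0], [0.0, 0.6231, 52.0], [0.01, 0.624, 79.0], [0.02, 0.6253, 77.0], [0.03, 0.625, 77.0], [0.04, 0.6251, 75.0], [0.05, 0.6249, 77.0], [0.06, 0.6252, 56.0]]
riser ((0.4748400151729584, 0.3830668032169342), (0.22407586872577667, 0.2018767446279
[... 432 characters left out ...]
14, 6.0], [-0.2, 0.6762, 5.0], [-0.19, 0.675, 5.0], [-0.18, 0.6661, 6.0], [-0.17, 0.6251, 15.0], [-0.16, 0.6282, 33.0], [-0.15, 0.6283, 16.0], [-0.14, 0.6173, 11.0], [-0.13, 0.6642, 8.0], [-0.12, 0.6581, 18.0], [-0.11, 0.6281, 29.0], [-0.1, 0.6583, 15.0], [-0.09, 0.6686, 6.0], [-0.08, 0.6715, 6.0], [-0.07, 0.6682, 7.0], [-0.06, 0.6148, 20.0], [-0.05, 0.6286, 35.0], [-0.04, 0.6296, 10.0], [-0.03, 0.674, 5.0], [-0.01, 0.6727, 4.0], [0.0, 0.6285, 18.0], [0.01, 0.6298, 23.0], [0.02, 0.6287, 33.0], [0.03, 0.6288, 38.0], [0.04, 0.6288, 35.0], [0.05, 0.6289, 33.0], [0.06, 0.6289, 28.0]]
riser ((0.47811180353164673, 0.38567543029785156), (0.22068364918231964, 0.20302946865558624), 2.676852226257324)
```

The picture shows the wood straightedge (about row 213, column 420) sticking out of the dark riser. The pink look-alike is at (130, 435), the rack is at (304, 287), and the four jars are at columns 252–321 near row 262. Both views agree on the blade: z is about 0.060, its end is at about (0.501, 0.206) and its yaw is about +0.056. The rack front is at x≈0.6265 with its middle at y≈-0.105.

I'll go up and over to the bare end first.

Emit:
step_arm(increments=[[0.085, 0, 0, 0.03, -0.1], [0.085, 0, 0, 0.03, -0.1], [0.085, 0, 0, 0.03, -0.1], [0.085, 0.025, -0.028, 0, -0.108], [0.085, 0.025, -0.028, 0, -0.108], [0.085, 0.025, -0.028, 0, -0.108], [0.085, 0.025, -0.028, 0, -0.108], [0.085, 0.025, -0.028, 0, -0.108], [0.085, 0.025, -0.028, 0, -0.108], [0.085, 0.025, -0.028, 0, -0.108], [0.085, 0.025, -0.028, 0, -0.108], [0.085, 0.025, -0.028, 0, -0.108]])

```text
clock: 2.4
position: [0.3762, 0.3531, 0.3216]
ee_rot: [0.487, 0.513, -0.487, 0.512]
ft_force: [1.3, 0.4, -0.0]
grip_width: 0.993
```

Emit:
step_arm(increments=[[0.085, 0.025, -0.026, 0, 0], [0.085, 0.025, -0.026, 0, 0], [0.085, 0.025, -0.028, 0, 0], [0.085, 0.025, -0.028, 0, 0], [0.085, 0.025, -0.026, 0, 0], [0.085, 0, 0, -0.03, 0], [0.085, 0, 0, -0.03, 0], [0.085, 0, 0, -0.03, 0], [0.085, 0, 0, 0, 0]])

```text
clock: 3.15
position: [0.4978, 0.2194, 0.226]
ee_rot: [0.483, 0.514, -0.489, 0.513]
ft_force: [-0.3, 0.5, -0.8]
grip_width: 0.995
```

```bash
python3 - <<'E'
from m import *
from scipy.spatial.transform import Rotation as R
o=monitor.get_obs(); J=R.from_quat(o["ee_rot"]).as_matrix(); print(o["position"],"jaw",np.arctan2(J[1,1],J[0,1]),"fingers",J[:,0],o["joint_pos"])
for n in("wrist","top","scene"):
    p=camera(n);W=cloud(p); 
    if n=="wrist": save(p,"wrist1"); print(np.array(p["cam_to_world"])[:3,3])
    m=sel(W,(.44,.56),(.17,.285),(.053,.068)); P=W[m]
    if len(P)<20: print(n,len(P)); continue
    c,d,s=line(P[:,:2]); d*=np.sign(d[1]); print(n,"n",len(P),"z",np.median(P[:,2]),c,"yaw",np.arctan2(-d[0],d[1]))
    t=(P[:,:2]-c)@d; print("ends",c+d*np.percentile(t,1),c+d*np.percentile(t,99), "width",np.percentile((P[:,:2]-c)@np.array([-d[1],d[0]]),[2,50,98]))
E
```

```text
[0.49779934 0.21941468 0.22602107] jaw 0.055813617927768705 fingers [-0.00672759 -0.00439376 -0.99996772] [-0.87970728  0.16171103  0.42650826  1.69966369 -0.06811997  1.30307297
 -0.38372142]
[0.4942938  0.29394629 0.36915134]
wrist n 1101 z 0.060741146386587896 [0.49649733 0.24917181] yaw 0.06650223317058364
ends [0.49904967 0.21084861] [0.49416076 0.28425518] width [-5.59145642e-03 -3.42903634e-05  5.70050483e-03]
top 7
scene n 148 z 0.06050166682025837 [0.49920097 0.24453912] yaw 0.06610983297246029
ends [0.50169303 0.20689837] [0.49662771 0.28340652] width [-0.00584444 -0.00016084  0.00687091]
```

View pics/wrist1.png

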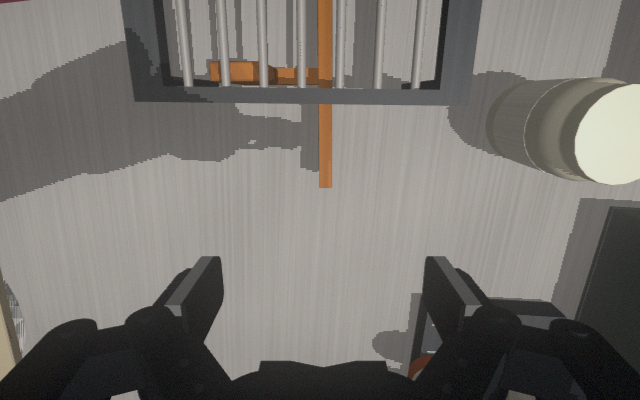

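The wrist view shows the bare end pointing toward the gripper, ending at (187, 325), with the handle under the grid at (70, 235). The jaws straddle the blade. I'll go down and grip.

Emit:
step_arm(increments=[[0.085, 0.002, 0.001, -0.03, 0.006], [0.085, 0, 0, -0.035, 0], [0.085, 0, 0, -0.035, 0], [0.085, 0, 0, -0.035, 0], [0.085, 0, 0, -0.03, 0], [0.085, 0, 0, -0.02, 0], [0.085, 0, 0, -0.01, 0], [0.085, 0, 0, 0, 0], [0.085, 0, 0, 0, 0]])

```text
clock: 4.05
position: [0.5035, 0.2225, 0.0381]
ee_rot: [0.485, 0.515, -0.483, 0.516]
ft_force: [0.3, 0.6, -1.0]
grip_width: 0.992
```

Emit:
step_arm(increments=[[0.03, 0, 0, 0, 0], [0.015, 0, 0, 0, 0], [0.005, 0, 0, 0, 0], [0.005, 0, 0, 0, 0], [0.005, 0, 0, 0, 0], [0.005, 0, 0, 0, 0], [0.005, 0, 0, 0, 0], [0.005, 0, 0, 0, 0]], force=50)

```text
clock: 4.72
position: [0.5025, 0.2219, 0.0367]
ee_rot: [0.485, 0.515, -0.484, 0.515]
ft_force: [-1.5, -0.0, 4.9]
grip_width: 0.129
```

Emit:
step_arm(increments=[[0.005, 0.0005, -0.008, 0, 0], [0.005, 0.001, -0.015, 0, 0], [0.005, 0.001, -0.017, 0, 0], [0.005, 0.001, -0.017, 0, 0], [0.005, 0.001, -0.017, 0, 0], [0.005, 0.001, -0.017, 0, 0], [0.005, 0.001, -0.017, 0, 0], [0.005, 0.001, -0.017, 0, 0], [0.005, 0.001, -0.017, 0, 0], [0.005, 0.001, -0.017, 0, 0], [0.005, 0.001, -0.015, 0, 0], [0.005, 0, 0, 0, 0]])

```text
clock: 5.72
position: [0.5131, 0.0439, 0.0367]
ee_rot: [0.485, 0.514, -0.485, 0.515]
ft_force: [0.2, -5.1, 5.6]
grip_width: 0.126
```

```bash
cat >> m.py <<'E'
def blade(W,n,x,y,z=(.053,.068)):
    P=W[sel(W,x,y,z)]
    if len(P)<20: print(n,len(P)); return
    c,d,s=line(P[:,:2]); d*=np.sign(d[1]); q=(P[:,:2]-c)@np.array([-d[1],d[0]])
    P=P[abs(q-np.median(q))<.009]; c,d,s=line(P[:,:2]); d*=np.sign(d[1]); q=(P[:,:2]-c)@np.array([-d[1],d[0]])
    t=(P[:,:2]-c)@d; print(n,"n",len(P),"z",round(np.median(P[:,2]),4),"yaw",round(np.arctan2(-d[0],d[1]),4),"ends",c+d*np.percentile(t,1),c+d*np.percentile(t,99),"width",np.percentile(q,[2,50,98]))
def handle(W,n,x,y):
    P=W[sel(W,x,y,(.097,.112))]
    if len(P)<5: print(n,"handle",len(P)); return
    print(n,"handle n",len(P),"z",round(np.median(P[:,2]),4),"rect",cv2.minAreaRect(P[:,:2].astype(np.float32)))
E
python3 - <<'E'
from m import *
o=monitor.get_obs();print(o["position"],o["ft_force"],o["grip_width"])
for n in("top","scene","wrist"):
    p=camera(n);W=cloud(p); save(p,n+"2"); blade(W,n,(.47,.55),(.0,.25)); handle(W,n,(.40,.475),(.09,.2))
E
```

```text
[0.51308643 0.04393534 0.03669328] [ 0.24876107 -5.12313756  5.62227236] 0.12631525163519086
top n 100 z 0.0601 yaw 0.0612 ends [0.5104887  0.12689988] [0.50420793 0.22942161] width [-0.00638812  0.00016184  0.00565655]
top handle n 42 z 0.1068 rect ((0.4473279118537903, 0.12653708457946777), (0.03817271813750267, 0.01339445635676384), 0.011541856452822685)
scene n 320 z 0.0606 yaw 0.0788 ends [0.51758249 0.03125017] [0.50209765 0.22732912] width [-0.00624291 -0.00060773  0.0073431 ]
scene handle n 79 z 0.1054 rect ((0.44394853711128235, 0.1253843903541565), (0.04163987189531326, 0.013603855855762959), 4.595050811767578)
wrist n 10934 z 0.0608 yaw 0.0675 ends [0.51324602 0.03680925] [0.50578757 0.14719446] width [-5.85689671e-03 -2.04511962e-08  5.87748723e-03]
wrist handle n 7623 z 0.1055 rect ((0.4495218098163605, 0.12917521595954895), (0.029383158311247826, 0.012602066621184349), 5.0185465812683105)
```

View pics/scene2.png

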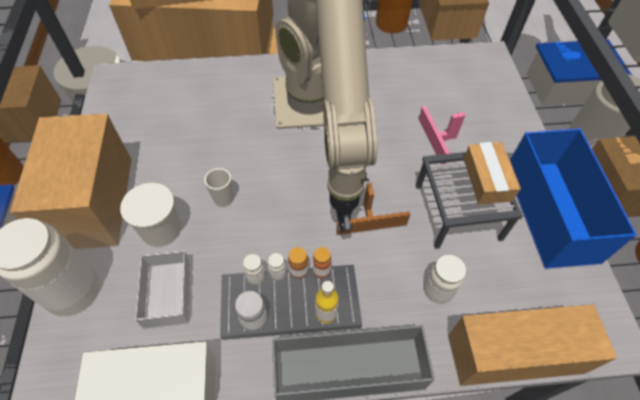

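The straightedge is fully out from under the riser, with the blade at about (222, 375) and the handle at (195, 370). Nothing else has moved. I'll let go, rise, and turn a quarter to line up over the handle.

Emit:
step_arm(increments=[[0.03, 0, 0, 0, 0], [0.06, 0, 0, 0, 0], [0.085, 0, 0, 0, 0], [0.085, 0, 0, 0, 0], [0.085, 0, 0, 0, 0], [0.085, 0, 0, 0.02, 0], [0.085, 0, 0, 0.035, 0], [0.085, 0, 0, 0.035, 0], [0.085, 0, 0, 0.035, 0], [0.085, 0, 0, 0.035, 0], [0.085, 0, 0, 0.015, 0], [0.085, 0, 0, 0, 0]])

```text
clock: 6.87
position: [0.5146, 0.0481, 0.2153]
ee_rot: [0.486, 0.514, -0.482, 0.516]
ft_force: [0.1, 0.1, -0.5]
grip_width: 0.995
```

Emit:
step_arm(increments=[[0.085, -0.006, 0.007, 0, 0.12], [0.085, -0.006, 0.007, 0, 0.12], [0.085, -0.006, 0.007, 0, 0.12], [0.085, -0.006, 0.007, 0, 0.12], [0.085, -0.006, 0.007, 0, 0.12], [0.085, -0.006, 0.007, 0, 0.12], [0.085, -0.006, 0.007, 0, 0.12], [0.085, -0.006, 0.007, 0, 0.12], [0.085, -0.006, 0.007, 0, 0.12], [0.085, -0.006, 0.007, 0, 0.12], [0.085, -0.006, 0.007, 0, 0.12], [0.085, -0.002, 0.006, 0, 0.12]])

```text
clock: 7.87
position: [0.4436, 0.1312, 0.2103]
ee_rot: [0.022, 0.707, -0.022, 0.706]
ft_force: [0.0, 0.3, 0.2]
grip_width: 0.992
```

Emit:
step_arm(increments=[[0.085, 0, 0, 0, 0.12], [0.085, 0, 0, 0, 0.015], [0.085, 0, 0, 0, 0], [0.085, 0, 0, 0, 0]])

```text
clock: 8.2
position: [0.4446, 0.1304, 0.2109]
ee_rot: [-0.022, 0.707, 0.022, 0.707]
ft_force: [0.2, 0.3, 1.0]
grip_width: 1.0
```

```bash
cat > look.py <<'E'
from m import *
from scipy.spatial.transform import Rotation as R
def st():
    o=monitor.get_obs(); J=R.from_quat(o["ee_rot"]).as_matrix(); print(o["clock"],o["position"],"jaw",np.arctan2(J[1,1],J[0,1]),"fing",J[:,0],"q",np.round(o["joint_pos"],2),o["ft_force"],o["grip_width"])
E
python3 - <<'E'
from look import *
st()
for n in("top","scene","wrist"):
    p=camera(n);W=cloud(p); save(p,n+"3"); blade(W,n,(.47,.55),(.0,.25)); handle(W,n,(.40,.475),(.09,.17))
E
```

```text
8.2 [0.44460613 0.13044724 0.21085834] jaw 1.6328691548061602 fing [-6.70964844e-04 -2.85410522e-04 -9.99999734e-01] q [-0.76 -0.03  0.37  1.91  0.01  1.26  1.24] [0.23910677 0.29351587 1.04038268] 0.9996386623984016
top n 84 z 0.0615 yaw 0.0613 ends [0.51706809 0.03574135] [0.51182906 0.12108384] width [-0.00621684 -0.0001688   0.00594235]
top handle 0
scene n 371 z 0.0604 yaw 0.0653 ends [0.51567793 0.03332213] [0.50287727 0.2290804 ] width [-0.00589043 -0.00080852  0.00753718]
scene handle n 82 z 0.1051 rect ((0.44375038146972656, 0.12665046751499176), (0.042777106165885925, 0.014270133338868618), 4.379470348358154)
wrist n 3120 z 0.0605 yaw 0.0689 ends [0.51178522 0.03696506] [0.4983658  0.23143894] width [-0.00681382  0.00042891  0.0048264 ]
wrist handle n 967 z 0.1056 rect ((0.4422473907470703, 0.1300252079963684), (0.03961069509387016, 0.01383648905903101), 3.7906038761138916)
```

View pics/wrist3.png

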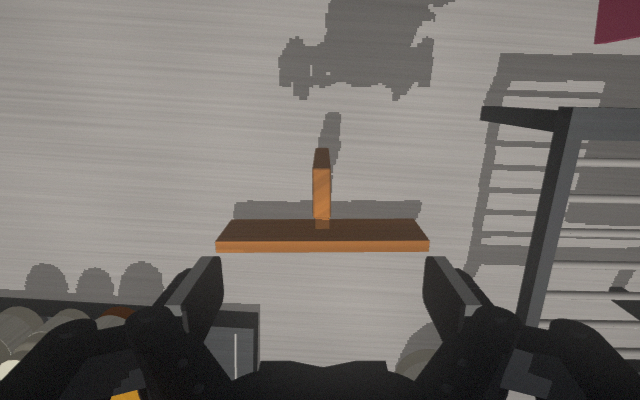

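The wrist view shows the handle at (160, 322), with the blade below it, running along row 245. The jaws straddle the handle. I'll go down and grip it.

Emit:
step_arm(increments=[[0.085, -0.001, -0.002, -0.03, 0], [0.085, 0, 0, -0.035, 0], [0.085, 0, 0, -0.035, 0], [0.085, 0, 0, -0.028, 0], [0.085, 0, 0, -0.015, 0], [0.085, 0, 0, -0.004, 0], [0.085, 0, 0, 0, 0]])

```text
clock: 8.93
position: [0.4433, 0.1283, 0.0636]
ee_rot: [-0.023, 0.707, 0.023, 0.706]
ft_force: [-0.6, 0.1, 0.3]
grip_width: 0.994
```

Emit:
step_arm(increments=[[0.03, 0, 0, 0, 0], [0.015, 0, 0, 0, 0], [0.005, 0, 0, 0, 0], [0.005, 0, 0, 0, 0], [0.005, 0, 0, 0, 0], [0.005, 0, 0, 0, 0], [0.005, 0, 0, 0, 0], [0.005, 0, 0, 0, 0]], force=80)

```text
clock: 9.6
position: [0.4441, 0.1289, 0.0649]
ee_rot: [-0.023, 0.706, 0.024, 0.707]
ft_force: [-1.7, -0.2, 6.4]
grip_width: 0.155
```

```bash
python3 - <<'E'
from look import *
st()
e={}
for n in("scene","top","wrist"):
    p=camera(n);W=cloud(p); blade(W,n,(.47,.55),(.0,.25)); handle(W,n,(.40,.475),(.09,.17))
    if n=="wrist": continue
    # rack front edge fit using gaps between jars and beyond; jar fronts
    P=W[sel(W,(.58,.79),(-.30,.10),(.024,.037))]
    pts=[]
    for y in np.r_[np.arange(-.265,-.221,.006),-.160,-.108,-.052,np.arange(.012,.06,.006)]:
        q=P[abs(P[:,1]-y)<.003]; 
        if len(q)>5: pts.append((y,np.percentile(q[:,0],2)))
    pts=np.array(pts); k=np.polyfit(pts[:,0],pts[:,1],1); r=pts[:,1]-np.polyval(k,pts[:,0])
    print(n,"front x at y=-.105",np.polyval(k,-.105),"slope",k[0],"res",r.std())
    for j in regions_of(p,"jar_a")[:6]:
        w=W[j["region"]]; w=w[~np.isnan(w[:,0])]; zt=np.percentile(w[:,2],97); t=w[w[:,2]>zt-.006]
        c,r=cv2.minEnclosingCircle(t[:,:2].astype(np.float32)); print("  jar",round(j["p"],2),"ztop",round(zt,3),"c",np.round(c,4),"r",round(r,4),"front",round(c[0]-r,4))
    Q=W[sel(W,(.6,.8),(-.29,.09),(.026,.037))]; print("rack y ext",np.percentile(Q[:,1],[.5,99.5]),"x ext",np.percentile(Q[:,0],[.5,99.5]))
E
```

```text
9.6 [0.4440935  0.12894408 0.06485847] jaw 1.6370320440302875 fing [ 6.79345923e-04  6.53466569e-04 -9.99999556e-01] q [-0.74  0.15  0.38  2.08 -0.07  0.92  1.32] [-1.7046472  -0.16913752  6.40289528] 0.1548275377323068
scene n 387 z 0.0604 yaw 0.0651 ends [0.51585009 0.03299864] [0.50314771 0.22792974] width [-0.00600397 -0.00057732  0.00761686]
scene handle n 82 z 0.1063 rect ((0.45385903120040894, 0.12492566555738449), (0.027714505791664124, 0.05521005764603615), 34.65251159667969)
scene front x at y=-.105 0.6276193738886678 slope 0.00948821113743957 res 0.0014285122686387372
  jar 0.89 ztop 0.108 c [ 0.6317 -0.134 ] r 0.0188 front 0.613
  jar 0.61 ztop 0.122 c [ 0.6305 -0.082 ] r 0.022 front 0.6085
  jar 0.6 ztop 0.129 c [ 0.6363 -0.0236] r 0.0208 front 0.6155
  jar 0.58 ztop 0.116 c [ 0.6358 -0.1911] r 0.0212 front 0.6146
rack y ext [-0.27698107  0.0604222 ] x ext [0.6249931  0.78467806]
top n 75 z 0.06 yaw 0.0615 ends [0.51722377 0.03562932] [0.51260953 0.11058359] width [-0.00588418  0.00058929  0.00573113]
top handle 0
top front x at y=-.105 0.6314003995484739 slope 0.00401499706147279 res 0.001404614649186581
  jar 0.59 ztop 0.133 c [ 0.6383 -0.0215] r 0.0188 front 0.6195
  jar 0.51 ztop 0.126 c [ 0.6311 -0.0779] r 0.0216 front 0.6095
  jar 0.47 ztop 0.122 c [ 0.6368 -0.1878] r 0.0205 front 0.6163
rack y ext [-0.27497442  0.06226   ] x ext [0.62812374 0.78667502]
wrist n 959 z 0.0604 yaw 0.066 ends [0.50766321 0.05928376] [0.49781505 0.20828384] width [-0.00502955  0.00061613  0.00266604]
wrist handle n 6408 z 0.1057 rect ((0.43190085887908936, 0.1286378800868988), (0.051857609301805496, 0.051005370914936066), 49.54335021972656)
```

Emit:
step_arm(increments=[[0.005, 0, 0, 0.005, 0], [0.005, 0.004, -0.015, 0.003, -0.006], [0.005, 0.006, -0.025, 0, -0.008], [0.005, 0.006, -0.025, 0, -0.008], [0.005, 0.006, -0.025, 0, -0.008], [0.005, 0.006, -0.025, 0, -0.008], [0.005, 0.006, -0.025, 0, -0.008], [0.005, 0.006, -0.025, 0, -0.008], [0.005, 0.006, -0.025, 0, -0.008], [0.005, 0.006, -0.025, 0, -0.008], [0.005, 0.006, -0.02, 0, -0.002], [0.005, 0.003, 0, 0, 0]])

```text
clock: 10.85
position: [0.5044, -0.1111, 0.0724]
ee_rot: [0.003, 0.707, -0.005, 0.707]
ft_force: [0.6, -1.1, -2.3]
grip_width: 0.149
```

Emit:
step_arm(increments=[[0.005, 0, 0, 0, 0], [0.005, 0, 0, 0, 0], [0.005, 0, 0, 0, 0]])

```text
clock: 11.1
position: [0.5043, -0.1052, 0.0721]
ee_rot: [0.002, 0.707, -0.001, 0.707]
ft_force: [-0.5, 0.7, -3.0]
grip_width: 0.153
```

```bash
cat >> look.py <<'E'
def front(W,n,x0=.60):
    P=W[sel(W,(x0,.79),(-.30,.10),(.024,.037))]; pts=[]
    for y in np.r_[np.arange(-.268,-.226,.004),np.arange(.016,.056,.004)]:
        q=P[abs(P[:,1]-y)<.003]
        if len(q)>5: pts.append((y,np.percentile(q[:,0],2)))
    pts=np.array(pts)
    if len(pts)<4: print(n,"front?",len(pts)); return
    k=np.polyfit(pts[:,0],pts[:,1],1); r=pts[:,1]-np.polyval(k,pts[:,0])
    print(n,"front x at y=-.105",np.polyval(k,-.105),"yaw",-k[0],"res",r.std(),"yrange",pts[0,0],pts[-1,0])
E
python3 - <<'E'
from look import *
st()
for n in("scene","top","wrist"):
    p=camera(n);W=cloud(p); save(p,n+"4"); blade(W,n,(.54,.60),(-.23,.02),(.055,.075)); front(W,n)
E
```

```text
11.1 [ 0.50433248 -0.10517298  0.07210075] jaw 1.566453129294584 fing [-9.28189602e-04  5.87669399e-04 -9.99999397e-01] q [-0.38  0.27  0.57  1.95 -0.18  0.97  1.83] [-0.47846808  0.7187918  -2.97052813] 0.1526761257379658
scene n 467 z 0.0674 yaw -0.0004 ends [ 0.57051625 -0.20426245] [ 0.57058857 -0.00929378] width [-0.00507537 -0.00099732  0.00727708]
scene front x at y=-.105 0.627674096861962 yaw -0.00814764044645776 res 0.0011779285201631675 yrange -0.268 0.052000000000000005
top n 75 z 0.0688 yaw -0.0032 ends [ 0.57151043 -0.20219458] [ 0.57213308 -0.00640705] width [-0.0058626  -0.00088542  0.00593611]
top front x at y=-.105 0.6316613583896917 yaw -0.005034465332215426 res 0.00229290383579111 yrange -0.268 0.052000000000000005
wrist n 1051 z 0.0675 yaw -0.0042 ends [ 0.56284819 -0.17965732] [ 0.56347013 -0.029979  ] width [-0.00522699  0.00071164  0.00264629]
wrist front? 0
```

View pics/wrist4.png

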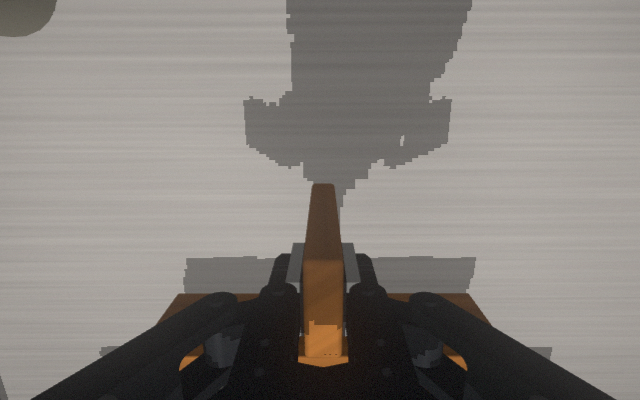

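The wrist view shows the handle upright between the pads, with its top at (185, 323). The blade behind them is level and square. It is about 2–7 mrad off the rack's yaw, so I'll turn -0.004, lower it and advance.

Emit:
step_arm(increments=[[0.005, 0, 0, -0.003, -0.002], [0.005, 0, 0, -0.003, -0.002], [0.005, 0.003, 0, 0, 0], [0.005, 0.004, 0, 0, 0], [0.005, 0.004, 0, 0, 0], [0.005, 0.004, 0, 0, 0], [0.005, 0.004, 0, 0, 0], [0.005, 0.004, 0, 0, 0], [0.005, 0.002, 0, 0, 0], [0.005, 0, 0, 0, 0]])

```text
clock: 12.08
position: [0.5303, -0.1063, 0.0663]
ee_rot: [0.003, 0.707, -0.003, 0.707]
ft_force: [-1.1, 1.0, -2.5]
grip_width: 0.154
```

Emit:
step_arm(increments=[[0.005, 0.0015, 0, 0, 0], [0.005, 0.0015, 0, 0, 0], [0.005, 0.0015, 0, 0, 0], [0.005, 0.0015, 0, 0, 0], [0.005, 0.0015, 0, 0, 0], [0.005, 0.0015, 0, 0, 0], [0.005, 0.0015, 0, 0, 0], [0.005, 0.0015, 0, 0, 0], [0.005, 0.0015, 0, 0, 0], [0.005, 0.0015, 0, 0, 0], [0.005, 0.0015, 0, 0, 0], [0.005, 0.0015, 0, 0, 0]])

```text
clock: 13.08
position: [0.5466, -0.1064, 0.066]
ee_rot: [0.004, 0.708, -0.003, 0.706]
ft_force: [-7.5, -0.1, 0.5]
grip_width: 0.153
```

Emit:
step_arm(increments=[[0.005, 0.001, 0, 0, 0], [0.005, 0.001, 0, 0, 0], [0.005, 0.001, 0, 0, 0], [0.005, 0.001, 0, 0, 0], [0.005, 0.001, 0, 0, 0], [0.005, 0.001, 0, 0, 0]])

```text
clock: 13.58
position: [0.5525, -0.1064, 0.066]
ee_rot: [0.004, 0.708, -0.003, 0.706]
ft_force: [-7.5, 0.7, 0.8]
grip_width: 0.155
```

```bash
cat >> look.py <<'E'
def jars(p,W):
    for j in regions_of(p,"jar_a")[:6]:
        w=W[j["region"]]; w=w[~np.isnan(w[:,0])]; zt=np.percentile(w[:,2],97); t=w[w[:,2]>zt-.006]
        c,r=cv2.minEnclosingCircle(t[:,:2].astype(np.float32)); print("  jar",round(j["p"],2),"ztop",round(zt,3),"c",np.round(c,4),"r",round(r,4))
E
python3 - <<'E'
from look import *
st()
for n in("scene","top"):
    p=camera(n);W=cloud(p); save(p,n+"5"); blade(W,n,(.59,.635),(-.23,.02),(.055,.064)); front(W,n); jars(p,W)
    if n=="scene": cv2.imwrite("pics/s5c.png",cv2.resize(p["color"][210:350,200:400,::-1],None,fx=4,fy=4,interpolation=cv2.INTER_CUBIC))
E
```

```text
13.5833 [ 0.55253491 -0.10643506  0.06595361] jaw 1.5606387787289597 fing [-2.81796265e-03  3.90342357e-04 -9.99995953e-01] q [-0.35  0.39  0.55  1.83 -0.24  0.99  1.86] [-7.53194067  0.71152736  0.76687166] 0.15536318857412149
scene n 100 z 0.0613 yaw -0.0132 ends [ 0.61593662 -0.17526411] [ 0.6177022  -0.04138146] width [-0.00632796  0.00014437  0.00654828]
scene front x at y=-.105 0.6280123861611104 yaw -0.008399716254642002 res 0.0012516896273859714 yrange -0.268 0.052000000000000005
  jar 0.87 ztop 0.108 c [ 0.6428 -0.1364] r 0.019
  jar 0.83 ztop 0.129 c [ 0.6457 -0.0215] r 0.0202
  jar 0.58 ztop 0.117 c [ 0.6463 -0.1921] r 0.0217
  jar 0.58 ztop 0.122 c [ 0.6489 -0.0813] r 0.0223
top n 46 z 0.0602 yaw -0.013 ends [ 0.61805231 -0.20352428] [ 0.62056064 -0.00986562] width [-0.00730105 -0.00037729  0.0063905 ]
top front x at y=-.105 0.6314845092298023 yaw -0.0009659280804549974 res 0.0019377974539230623 yrange -0.268 0.052000000000000005
  jar 0.74 ztop 0.133 c [ 0.6471 -0.0189] r 0.0189
  jar 0.74 ztop 0.206 c [ 0.7511 -0.0209] r 0.0113
  jar 0.54 ztop 0.122 c [ 0.6469 -0.1894] r 0.0195
  jar 0.47 ztop 0.126 c [ 0.6516 -0.0655] r 0.0148
```

View pics/s5c.png

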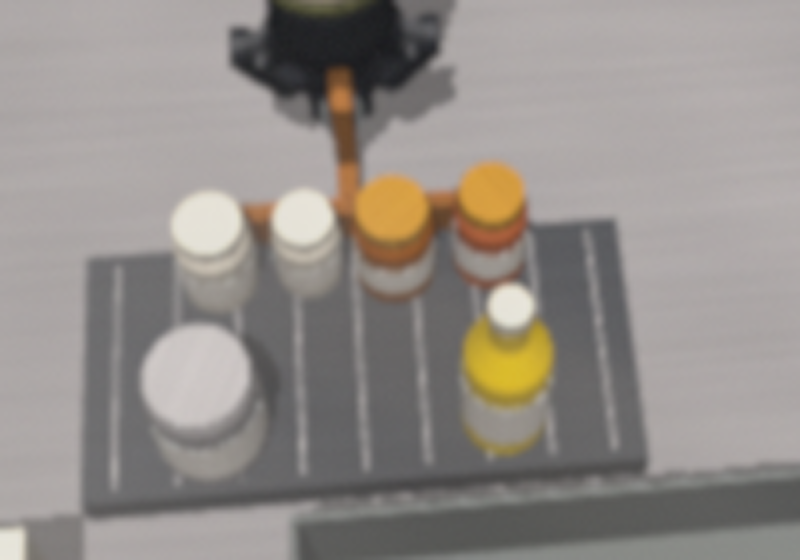

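All four jars are upright, with the blade behind them along row 210 of the crop. About 5 mm of travel is left, so I'll go on with a small yaw correction.

Emit:
step_arm(increments=[[0.005, 0.001, 0, 0, 0.001], [0.005, 0.001, 0, 0, 0.001], [0.005, 0.001, 0, 0, 0.001], [0.005, 0.001, 0, 0, 0], [0.005, 0, 0, 0, 0]])

```text
clock: 14.2
position: [0.5548, -0.1065, 0.0656]
ee_rot: [0.003, 0.709, -0.002, 0.705]
ft_force: [-15.3, 1.4, 5.9]
grip_width: 0.148
```

Emit:
step_arm(increments=[[0.005, 0.001, 0, 0, 0], [0.005, 0, 0, 0, 0]])

```text
clock: 14.37
position: [0.5548, -0.1065, 0.0656]
ee_rot: [0.003, 0.71, -0.002, 0.704]
ft_force: [-21.5, 2.1, 12.3]
grip_width: 0.155
```

Emit:
step_arm(increments=[[0.005, 0.001, 0, 0, 0], [0.005, 0, 0, 0, 0]])

```text
clock: 14.53
position: [0.5549, -0.1065, 0.0657]
ee_rot: [0.004, 0.711, -0.002, 0.703]
ft_force: [-27.7, 3.3, 18.3]
grip_width: 0.152
```

```bash
python3 - <<'E'
from look import *
st()
for n in("scene","top"):
    p=camera(n);W=cloud(p); blade(W,n,(.59,.635),(-.23,.02),(.055,.064)); front(W,n); jars(p,W)
E
```

```text
14.5333 [ 0.55489839 -0.10651966  0.06569791] jaw 1.5627318925123876 fing [-0.01054744  0.00201048 -0.99994235] q [-0.34  0.4   0.54  1.82 -0.24  1.    1.86] [-27.72927915   3.30492565  18.28575076] 0.15209993603850588
scene n 95 z 0.061 yaw 0.0008 ends [ 0.6192996  -0.17510976] [ 0.61919368 -0.04106692] width [-0.00595283 -0.00016313  0.00642019]
scene front x at y=-.105 0.6274575161668717 yaw -0.00903774853717734 res 0.00118583032849409 yrange -0.268 0.052000000000000005
  jar 0.85 ztop 0.129 c [ 0.6492 -0.0218] r 0.0195
  jar 0.7 ztop 0.122 c [ 0.6499 -0.0822] r 0.0224
  jar 0.65 ztop 0.116 c [ 0.6486 -0.1913] r 0.0211
  jar 0.6 ztop 0.108 c [ 0.6465 -0.1357] r 0.019
  jar 0.55 ztop 0.134 c [0.701  0.2739] r 0.0359
top n 51 z 0.0607 yaw -0.0071 ends [ 0.62197985 -0.20374814] [ 0.6233781  -0.00810767] width [-0.00836514 -0.00111356  0.00645792]
top front x at y=-.105 0.6314760782273633 yaw -0.004034059050222933 res 0.0016110257996874047 yrange -0.268 0.052000000000000005
  jar 0.64 ztop 0.12 c [ 0.6303 -0.1761] r 0.042
  jar 0.55 ztop 0.133 c [ 0.6489 -0.0195] r 0.0193
  jar 0.45 ztop 0.127 c [ 0.6537 -0.0684] r 0.016
```

The blade is home. The force climbs from 15 to 28 N with no further travel, and all four jar fronts compute to x≈0.625–0.626 against an edge at about 0.625. Now I'll back off.

Emit:
step_arm(increments=[[0.005, -0.002, 0, 0, 0], [0.005, -0.002, 0, 0, 0], [0.005, -0.002, 0, 0, 0], [0.005, -0.004, 0, 0, 0], [0.005, -0.005, 0, 0, 0], [0.005, -0.006, 0, 0, 0], [0.005, -0.006, 0, 0, 0], [0.005, -0.006, 0, 0, 0], [0.005, -0.006, 0, 0, 0], [0.005, -0.005, 0, 0, 0], [0.005, -0.002, 0, 0, 0], [0.005, 0, 0, 0, 0]])

```text
clock: 15.73
position: [0.5133, -0.1063, 0.0664]
ee_rot: [0.003, 0.707, -0.002, 0.707]
ft_force: [-0.0, 0.1, -2.4]
grip_width: 0.153
```

```bash
python3 - <<'E'
from look import *
st()
for n in("scene","top"):
    p=camera(n);W=cloud(p); save(p,n+"6"); blade(W,n,(.55,.61),(-.23,.02),(.055,.066)); jars(p,W)
    if n=="top": cv2.imwrite("pics/t6c.png",cv2.resize(p["color"][90:240,270:430,::-1],None,fx=4,fy=4,interpolation=cv2.INTER_CUBIC))
E
```

```text
15.7333 [ 0.51329937 -0.10629295  0.06641182] jaw 1.5638696068551001 fing [ 2.27840659e-05  3.50296618e-04 -9.99999938e-01] q [-0.37  0.3   0.56  1.93 -0.19  0.96  1.84] [-0.00371378  0.10054065 -2.44940012] 0.15296131183295644
scene n 397 z 0.0621 yaw -0.005 ends [ 0.57791835 -0.20704982] [ 0.578903   -0.01007898] width [-0.00600954 -0.00040731  0.00750023]
  jar 0.94 ztop 0.129 c [ 0.6492 -0.0213] r 0.0196
  jar 0.85 ztop 0.108 c [ 0.6454 -0.1354] r 0.0189
  jar 0.74 ztop 0.116 c [ 0.6496 -0.1915] r 0.0212
  jar 0.74 ztop 0.122 c [ 0.6498 -0.0803] r 0.023
  jar 0.7 ztop 0.134 c [ 0.7475 -0.1982] r 0.0303
top n 52 z 0.0604 yaw -0.0074 ends [ 0.57923432 -0.20280398] [ 0.58068162 -0.00631262] width [-0.00534024 -0.00070977  0.00582681]
  jar 0.54 ztop 0.127 c [ 0.6201 -0.0765] r 0.0521
  jar 0.52 ztop 0.133 c [ 0.6497 -0.0204] r 0.02
  jar 0.51 ztop 0.11 c [ 0.6466 -0.1334] r 0.0172
  jar 0.5 ztop 0.12 c [ 0.6493 -0.1888] r 0.0194
```

View pics/t6c.png

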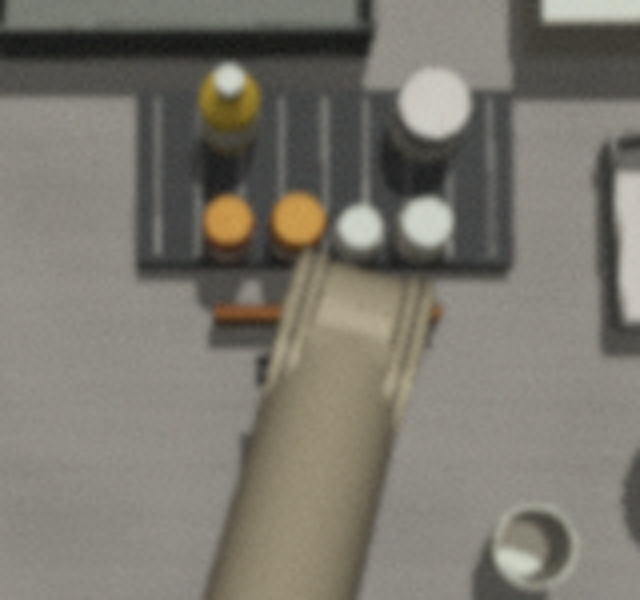

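The top view shows all four jars standing upright in line along the rack's front, with the blade clear of it at row 312. The gripper is still carrying the weight (fz -2.4), so I'll lower it until the table takes the load.

Emit:
step_arm(increments=[[0.005, 0, 0, -0.001, 0], [0.005, 0, 0, -0.0005, 0], [0.005, 0, 0, 0, 0], [0.005, 0, 0, 0, 0]])

```text
clock: 16.27
position: [0.5139, -0.1063, 0.0649]
ee_rot: [0.002, 0.707, -0.002, 0.707]
ft_force: [-0.1, 0.4, -0.2]
grip_width: 0.154
```

Emit:
step_arm(increments=[[0.005, 0, 0, -0.0005, 0], [0.005, 0, 0, 0, 0], [0.02, 0, 0, 0, 0], [0.03, 0, 0, 0, 0], [0.045, 0, 0, 0, 0], [0.06, 0, 0, 0, 0], [0.06, 0, 0, 0, 0], [0.06, 0, 0, 0, 0], [0.06, 0, 0, 0, 0]])

```text
clock: 17.02
position: [0.5138, -0.1063, 0.0643]
ee_rot: [0.002, 0.707, -0.002, 0.707]
ft_force: [-0.2, -0.1, 0.5]
grip_width: 0.701
```

Emit:
step_arm(increments=[[0.06, 0, 0, 0.01, 0], [0.06, 0, 0, 0.02, 0], [0.06, 0, 0, 0.03, 0], [0.06, 0, 0, 0.035, 0], [0.06, 0, 0, 0.035, 0], [0.06, 0, 0, 0.035, 0], [0.06, -0.02, 0.01, 0.02, 0], [0.06, -0.03, 0.02, 0, 0], [0.06, -0.03, 0.02, 0, 0], [0.06, -0.02, 0.02, 0, 0], [0.06, 0, 0, 0, 0], [0.06, 0, 0, 0, 0]])

```text
clock: 18.02
position: [0.4133, -0.0357, 0.2503]
ee_rot: [0.002, 0.706, -0.001, 0.708]
ft_force: [0.6, -0.1, -0.1]
grip_width: 0.7
```

```bash
python3 - <<'E'
from look import *
st()
for n in("scene","top"):
    p=camera(n);W=cloud(p); save(p,n+"7"); blade(W,n,(.55,.61),(-.23,.02),(.055,.066)); handle(W,n,(.48,.545),(-.13,-.08)); jars(p,W)
    for q in ["bottle","can","tub","pan","big_jar","beaker","carton"]:
        d=regions_of(p,q)[:1]
        if d: w=W[d[0]["region"]]; print(n,q,np.round(np.nanmedian(w,0),3))
E
```

```text
18.0167 [ 0.41330306 -0.03567387  0.25034385] jaw 1.5658819213288466 fing [ 0.00189686  0.00127059 -0.99999739] q [-0.54 -0.2   0.46  1.96  0.09  1.36  1.46] [ 0.55212061 -0.12949606 -0.05780471] 0.7004342399783468
scene n 400 z 0.0608 yaw -0.0047 ends [ 0.57857832 -0.20513229] [ 0.57949024 -0.01166576] width [-0.00607903 -0.00039373  0.00761298]
scene handle n 82 z 0.1057 rect ((0.5147097110748291, -0.1083730012178421), (0.013150705955922604, 0.039139147847890854), 87.26405334472656)
  jar 0.93 ztop 0.108 c [ 0.6456 -0.1349] r 0.0184
  jar 0.81 ztop 0.116 c [ 0.6486 -0.1912] r 0.0217
  jar 0.76 ztop 0.129 c [ 0.6488 -0.0211] r 0.02
  jar 0.6 ztop 0.122 c [ 0.6499 -0.0815] r 0.0222
  jar 0.49 ztop 0.103 c [ 0.3728 -0.2802] r 0.0369
scene bottle [ 0.765 -0.025  0.14 ]
scene can [ 0.761 -0.195  0.129]
scene tub [ 0.481 -0.441  0.133]
scene pan [ 0.647 -0.426  0.009]
scene big_jar [0.719 0.262 0.11 ]
scene beaker [ 0.377 -0.282  0.068]
scene carton [0.479 0.419 0.193]
top n 152 z 0.0606 yaw -0.0084 ends [ 0.57983265 -0.20164127] [ 0.58142246 -0.01339371] width [-0.00497977 -0.00078122  0.00648171]
top handle n 37 z 0.1054 rect ((0.5156850218772888, -0.10597357898950577), (0.03773436322808266, 0.013631727546453476), 0.4641228914260864)
  jar 0.64 ztop 0.111 c [ 0.6469 -0.132 ] r 0.018
  jar 0.61 ztop 0.133 c [ 0.6497 -0.0193] r 0.0194
  jar 0.56 ztop 0.119 c [ 0.6491 -0.1892] r 0.0196
  jar 0.46 ztop 0.126 c [ 0.6517 -0.0792] r 0.0215
top bottle [ 0.742 -0.021  0.143]
top can [ 0.742 -0.192  0.127]
top tub [ 0.459 -0.445  0.133]
top pan [ 0.661 -0.423  0.008]
top big_jar [0.694 0.269 0.126]
top beaker [ 0.374 -0.289  0.03 ]
top carton [0.463 0.425 0.193]
```

View pics/scene7.png

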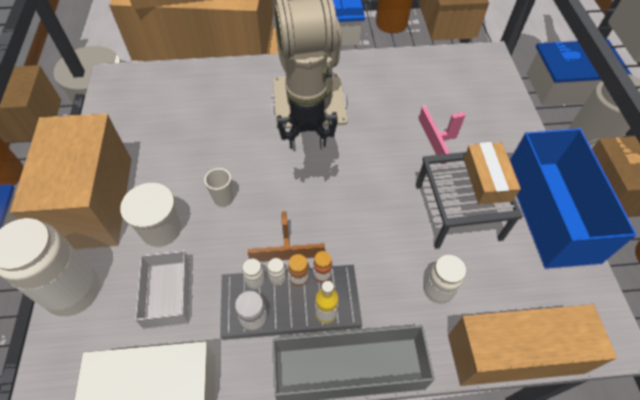

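The straightedge stands free at (250, 287), about 40 mm in front of the rack, and the jars are upright in line. The bystanders are unmoved and the arm is clear. I'll hand the job in.

```bash
python3 -c "
from workcell import ticket
print(ticket.hand_in())"
```

```text
the job is handed in; nothing more can be done
None
```

The job is done and handed in at about 18 s on the clock, well under the 58 s limit.

- **Draw out and regrip:** I drew the straightedge about 18 cm out from under the riser by its bare end and let go of it on the table. I then took it again by its upright handle.
- **Push:** The blade pushed all four jars back until it was up against the rack. The force rose from 15 to 28 N over the last steps with no further travel, so the blade was home.
- **Release:** I backed off, set the straightedge down on the table and let go. It stands with its blade face about 40 mm in front of the rack. The gripper then went up and away.

**Last checks:**
- **Jars:** All four are upright. From the scene camera their fronts compute to x = 0.6246–0.6258 m, against a rack edge at about 0.625 m.
- **Straightedge:** Its blade and handle tops are at the right heights, so it is standing upright.
- **Other things:** The bottle, can, tub, pan, big jar, beaker and carton are unmoved to within measurement noise. The riser and the pink look-alike look untouched in the last picture.

**Disagreements:**
- The scene and top cameras differ by about 3–4 mm on absolute x, so I judged flushness within one view.
- My percentile-based edge fit put the rack front 2–3 mm farther back than the home blade's face. I put this down to the fit's inward bias, since my first rack-edge reading matches the blade's final position.

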